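Make up a fitting kit in a two-bay caddy

ROBOT

A 6-joint arm with a two-finger parallel gripper is mounted at the origin on a cart in front of the work surface, level with it; the furniture and walls round the work are solid. World frame = base frame: x ahead of the robot, y to its left, z up, the work surface at z = 0. Lengths are in mm, angles in degrees, forces in N, time in s.
With the tool pointing down it reaches from about 300 to 850 mm from the base axis. Payload 4.2 kg.
Tool frame: the origin (TCP) lies midway between the tips of the shut fingers; the grasp point (between the pads) lies 19 mm behind it; z points along the fingers, y is the line along which they close (so a half turn about z gives the same grasp; the last joint's range is limited). The gripper opens to 91 mm and grips with 3 to 60 N. Pads are 32 mm wide; open, the fingers measure 118 mm over their backs; the gripper's body (76 mm by 178 mm) begins 60 mm behind the grasp point.
Start: joints at [73.912, 18.312, 89.639, -0, 72.044, -1.146], TCP at [148.267, 555.572, 213.976] pointing down, gripper open.
Joint ranges: [-177.97, 177.97], [-48.28, 115.42], [12.27, 149.76], [-77.06, 257.06], [2.81, 150.46], [-146.56, 146.56]. Speed limits (degrees/s): [147.25, 147.25, 180, 180, 180, 180].

INTERFACE

Orientations are given as [roll, pitch, yaw] about the fixed x, y, z axes, in that order (R = Rz(yaw) Ry(pitch) Rx(roll)).
In Python, from workcell import env gives the robot as it stands.
- The arm moves only by the shell command python3 -m jog 'ROWS' [FORCE]. ROWS is a JSON object of lists of equal length, an entry for each row: "jaw": the finger opening in mm, from 0 to 91.2; "slide": the shift along the tool's x, y, z in units of 30 mm (1.0 is 30 mm), a list of three; "spin": the turn about the tool's z in units of 8 degrees (1.0 is 8 degrees). In form: {"jaw": [jaw, ...], "slide": [[dx, dy, dz], ...], "spin": [spin, ...]}. A call has 1 to 10 rows; each row shifts and turns the commanded pose from where the row before left it, along the tool's axes as they then stand; what a row does not reach is not made up. A row lasts 1/10 s, in which the tool goes at most 50 mm and 8.59 degrees, less where a joint would pass 70% of its speed; a pose out of reach is approached as far as the arm can. A call is refused whole if a number of a shift passes 1 or a number of a turn 1, either way. A call with a gripper value outside its range is refused whole. The fingers move at their own pace and stop on an object; FORCE is the grip in N (left out, the last holds). Time passes only in rows, so rows that do not move let the fingers close. It gives the time, the measured TCP pose, the force, the opening and the grip force at its end, in the units of the state.
- env.state(): the state, without advancing time (a new reading comes with each control period).
- env.grab_frame(name): name is "scene" or "side" or "wrist"; returns the picture (420x560x3 uint8, red, green, blue); there is no depth.
- env.camera_model(name): a dict with "fx", "fy", "cx", "cy" (pixels), "camera_from_world" (4x4, takes a point from world to camera coordinates). Camera axes: x right, y up, looking along -z (the intrinsics and any distortion apply to the point x, -y, -z); pixel columns grow to the right and rows downward; lengths in mm; the calibration is good to about 2 mm. The wrist camera is an equidistant fisheye: a pixel r from the principal point sees the ray r / f radians off the axis. A picture is of the moment at which its call begins: read the wrist's pose just before it. camera_model takes no time and is no camera call; for the wrist camera it gives the pose at the moment of the call.
- env.job_done(): hands the job in; it is judged then, once.
The state is a dict: "time_s": time; "qpos": joint angles; "qvel": joint speeds; "effort": joint torques, N m; "ee_pos": TCP position; "ee_rot": TCP orientation; "force": force on the tool from outside, world axes, zero at the start; "torque": the same for the moment, N m; "gripper_width": finger opening in mm; "gripper_force": force on a finger pad.
Only numpy, scipy, OpenCV 4.12 (cv2) and the standard library are available. Lean on these libraries where they do the work, as an engineer would, in place of code of your own. Each camera call takes 0.05 s, during which the arm holds its last target. There are 200 camera calls.

TASK

Make up the fitting kit in the black two-bay caddy. Lift the red cup off the steel cup it is nested in and set it upright in the red-floored bay; only once it stands there, put both hex bolts into it, heads down. Set the blue pot upright in the blue-floored bay, and leave the steel cup, the green pot and the battery cell standing where they are.

Things in the scene. Friction and masses are not known exactly. Their poses are not given: they have to be found in the camera images.
- caddy: Black open caddy, fixed, 160 (its x) x 84 (its y) x 20 mm high, two bays: red floor centred at x = -39 mm, blue floor at x = +39 mm, both at y = 0. Each bay 74 (x) x 76 (y) mm inside, walls 4 mm thick, bay floors 5 mm above the bench. Origin: centre of the underside, z up; turned up to 90 degrees either way.
- red_cup: Red stamped cup, open, round, 42 mm tall, 0.07 kg: lower 20 mm is 48 to 50 mm across, then a shoulder, above it 60 mm. Floor 3 mm thick, 43 mm across inside; mouth 51 mm inside. It starts nested in the steel cup, lower 20 mm inside (1 to 2 mm play), shoulder on the steel rim, upper 22 mm (42 to 64 mm above the bench) free to grip. Origin: centre of underside, z up.
- steel_cup: Bare steel cup under the red one, round, 42 mm tall, 61 mm across with a flat rim 68 mm across. Stays where it is. Origin: centre of its underside, z up its axis. 0.15 kg, loose.
- bolt_a: Light grey steel hex bolt standing on its head, 61 mm tall: head 17 mm across and 6 mm high at the bottom, shank 9 mm thick above. 0.03 kg. Origin: centre of the head's underside, z along the shank (up at the start). Fits into the red cup beside the other one, standing about 20 mm taller than the cup.
- bolt_b: A second hex bolt, the same as bolt_a in every way.
- blue_pot: Blue round screw-top pot, 52 mm across, 50 mm tall, about 0.08 kg. Origin: centre of its underside, z up.
- green_pot: Green round screw-top pot, 64 mm across, 45 mm tall. Does not belong in the kit. Origin: centre of its underside, z up.
- battery: Dark blue and tan battery cell standing on end, 14 mm across, 51 mm tall, easily toppled. Does not belong in the kit. Origin: centre of its underside, z up.
- bench_vice: Bystander: heavy bench vice, fixed, 180 mm tall; always fills x 0.33 to 0.63 m, y -0.13 to 0.01 m (a low foot to y 0.03 m). Behind the work stands a fixed radio with upright front bars, 300 mm tall, always filling x above 0.665 m, y 0.06 to 0.32 m. Keep the gripper's body clear of both.

How it is judged:
By the outcome, as a careful person would: the job done as asked, in the order asked, and still so for the second after the job is handed in, with the robot touching nothing.
It also fails if it takes over 101 s, if anything falls off the work surface, if the arm or the gripper's body presses on something with over 40 N, if the wrist force passes 120 N, or if a joint passes its speed limit or range.

## Working session

There is one attempt and no reset: what is moved stays moved. The work goes in short steps, Python scripts to look and compute and a shell command to move; the robot and the scene stay as the last step left them, time stands still between calls to the robot, and variables do not carry over. Pictures are saved under pics/ and viewed, at most 14 in all, crops included, and the job is handed in when it is done.

```bash
mkdir -p pics; ls; python3 - <<'E'
from workcell import env
import cv2, json
s=env.state(); print({k:s[k] for k in("time_s","ee_pos","ee_rot","gripper_width","force")})
import numpy as np
a={}
for n in("scene","side","wrist"):
    m=env.camera_model(n); im=env.grab_frame(n); cv2.imwrite(f"pics/{n}0.png",im[:,:,::-1]); print(n,{k:(np.round(v,4).tolist() if k=="camera_from_world" else v) for k,v in m.items()})
E
```

```text
pics
{'time_s': 0.0, 'ee_pos': array([148.13079927, 555.07053042, 213.13533199]), 'ee_rot': array([-1.79900460e+02,  2.53687586e-04,  1.65059468e+02]), 'gripper_width': 90.95095723459839, 'force': array([0.18208697, 0.86901459, 0.12576234])}
scene {'fx': 454.6986584851958, 'fy': 454.6986584851958, 'cx': 284.80439272541525, 'cy': 212.4939870666774, 'camera_from_world': [[0.8505, -0.5257, -0.0161, -356.0719], [0.3918, 0.6128, 0.6863, -329.8322], [-0.351, -0.59, 0.7271, -686.0919], [0.0, 0.0, 0.0, 1.0]]}
side {'fx': 492.3831596811778, 'fy': 492.3831596811778, 'cx': 276.0290837030635, 'cy': 214.42778977553596, 'camera_from_world': [[-0.935, -0.3546, 0.0004, 547.6073], [0.2188, -0.5759, 0.7877, -62.0166], [-0.2791, 0.7366, 0.6161, -836.3259], [0.0, 0.0, 0.0, 1.0]]}
wrist {'fx': 325.19226210127806, 'fy': 325.19226210127806, 'cx': 278.1587913684286, 'cy': 209.68914541848946, 'camera_from_world': [[0.2577, 0.9662, -0.0019, -573.0449], [-0.9333, 0.2484, -0.2593, 29.1926], [-0.2501, 0.0686, 0.9658, -391.0863], [0.0, 0.0, 0.0, 1.0]]}
```

View pics/scene0.png

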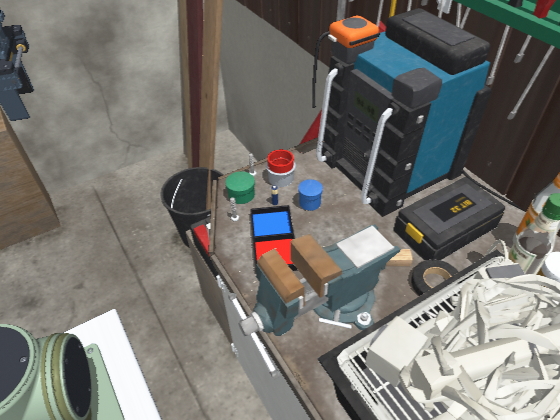

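View pics/side0.png

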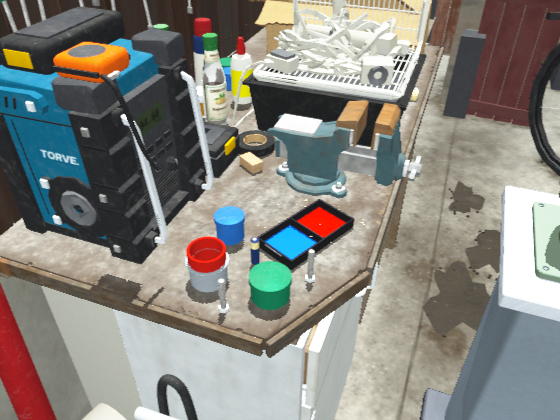

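View pics/wrist0.png

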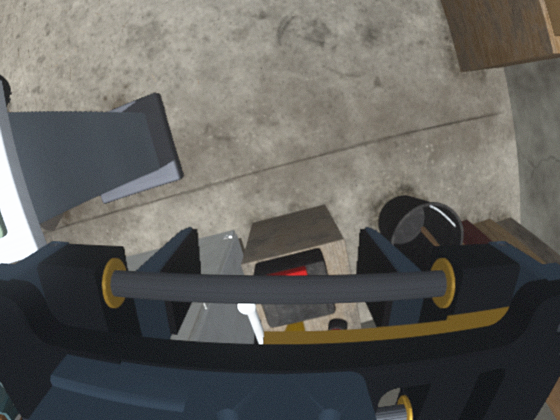

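The scene view shows the red cup at about (280,160), green pot at (240,185), blue pot at (311,193), bolts at (253,165) and (234,208), the battery at (275,195) and the caddy at (272,235). The side view shows the same things, with bolts at (222,295) and (311,265). The wrist view sees mostly floor. Next, enlarged crops for accurate pixels.

```bash
python3 - <<'E'
import cv2
for n,(x,y,w,h,k) in {"scene":(220,140,120,140,4),"side":(175,190,195,130,4)}.items():
    c=cv2.resize(cv2.imread(f"pics/{n}0.png")[y:y+h,x:x+w],None,fx=k,fy=k,interpolation=cv2.INTER_CUBIC)
    for i in range(0,w,20): cv2.putText(c,str(x+i),(i*k,8),0,.3,(0,255,255),1); cv2.line(c,(i*k,10),(i*k,h*k),(0,255,255),1) if 0 else cv2.line(c,(i*k,10),(i*k,16),(0,255,255),1)
    for i in range(0,h,20): cv2.putText(c,str(y+i),(0,i*k+4),0,.3,(0,255,255),1); cv2.line(c,(20,i*k),(26,i*k),(0,255,255),1)
    cv2.imwrite(f"pics/{n}0c.png",c)
E
```

```text
(no output)
```

View pics/scene0c.png

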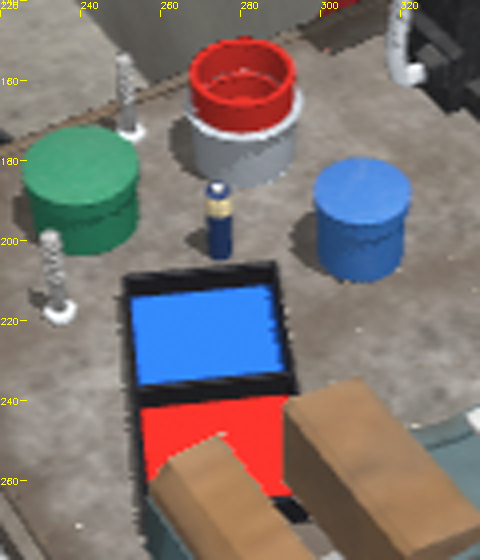

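View pics/side0c.png

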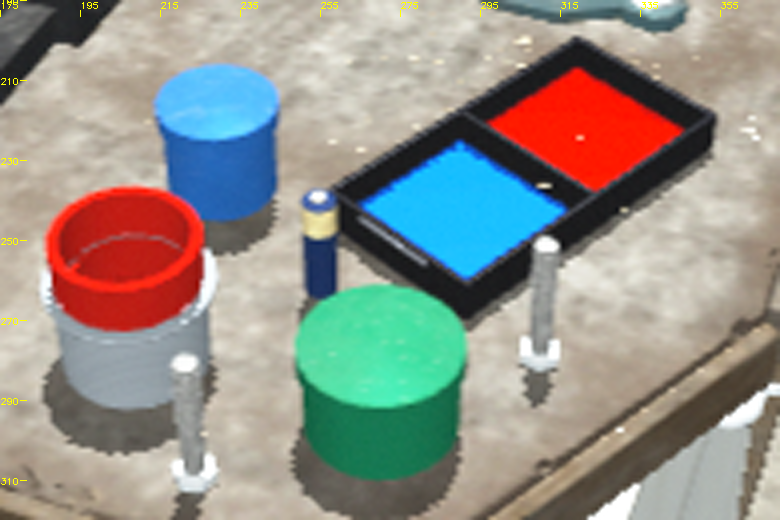

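The crops give usable pixels: red rim centre (280.5,157.3) in scene and (206.3,249.8) in side, plus pot tops, bolt tips and heads, battery top and caddy corners. I triangulate those.

```bash
cat > h.py <<'E'
import numpy as np, cv2
from workcell import env
from scipy.spatial.transform import Rotation as R
F=np.diag([1,-1,-1.])
def ray(n,px,m=None):
    m=m or env.camera_model(n); T=np.array(m["camera_from_world"]); u=(px[0]-m["cx"])/m["fx"]; v=(px[1]-m["cy"])/m["fy"]
    if n=="wrist":
        r=np.hypot(u,v); d=np.array([u*np.sinc(r/np.pi),v*np.sinc(r/np.pi),np.cos(r)])
    else: d=np.array([u,v,1.])
    d=T[:3,:3].T@(F@d); return -T[:3,:3].T@T[:3,3], d/np.linalg.norm(d)
def tri(*rs):
    A=sum(np.eye(3)-np.outer(d,d) for o,d in rs); b=sum((np.eye(3)-np.outer(d,d))@o for o,d in rs)
    p=np.linalg.solve(A,b); return p, max(np.linalg.norm(np.cross(p-o,d)) for o,d in rs)
def onz(r,z): o,d=r; return o+d*(z-o[2])/d[2]
E
python3 - <<'E'
from h import *
P={"red_rim":((280.5,157.3),(206.3,249.8)),"blue_top":((310.5,187.5),(229.3,215.5)),"green_top":((240.3,180.8),(270.3,276.3)),
"A_top":((250.8,154.3),(221.3,280.5)),"A_head":((252.8,172.8),(223.5,308)),"B_top":((232.5,198.8),(311.5,251)),"B_head":((234.8,217.8),(309.8,278)),
"batt_top":((274.5,187),(254.8,239.8)),"cad_BL":((251.3,209.3),(292,262.5)),"cad_BR":((289,206),(258.8,237.5))}
for k,(a,b) in P.items():
    p,e=tri(ray("scene",a),ray("side",b)); print(k,p.round(1),round(e,1))
c=np.array([onz(ray("side",(175+x/4,190+y/4)),20)[:2] for x,y in((335,190),(468,290),(715,117),(577,38))]); print(c.round(1),c.mean(0).round(1))
for i in range(4):
    d=c[(i+1)%4]-c[i]; print(np.linalg.norm(d).round(1),np.degrees(np.arctan2(d[1],d[0])).round(1))
E
```

```text
red_rim [588.6 293.   62.3] 1.2
blue_top [599.8 187.9  47.7] 0.6
green_top [484.7 293.   42.7] 1.1
A_top [539.6 341.5  59.9] 0.5
A_head [540.4 342.2   2.5] 0.9
B_top [438.9 236.5  59.6] 0.5
B_head [438.5 237.    1.9] 0.2
batt_top [535.3 230.6  47.9] 0.9
cad_BL [473.5 227.1  16.2] 1.5
cad_BR [546.1 190.6  17.6] 1.5
[[543.4 193.9]
 [470.6 231.5]
 [405.   88.3]
 [479.2  53.4]] [474.6 141.8]
81.9 152.6
157.5 -114.6
82.1 -25.2
154.5 65.4
```

Triangulation agrees within about 1.5 mm. It puts the red cup at (589,293), the blue pot at (600,188), bolt A at (540,342), bolt B at (439,237), and the caddy centre at (475,142) with yaw about 65°. Next I move to a hover over the red cup with yaw 180.

```bash
python3 -m jog '{"jaw":[90,90,90,90,90,90,90,90,90],"slide":[[0,0,0],[0,0,0],[-0.98,-0.582,0],[-0.98,-0.582,0],[-0.98,-0.582,0],[-0.98,-0.582,0],[-0.98,-0.582,0],[-0.98,-0.582,0],[-0.98,-0.582,0]],"spin":[-0.93,-0.93,0,0,0,0,0,0,0]}' 15
python3 -m jog '{"jaw":[90,90,90,90,90,90,90,90,90,90],"slide":[[-0.98,-0.582,0.2],[-0.98,-0.582,0.2],[-0.98,-0.582,0.2],[-0.98,-0.582,0.2],[-0.98,-0.582,0.2],[-0.98,-0.582,0.2],[-0.98,-0.582,0.2],[-0.98,-0.582,0.2],[0,0,0],[0,0,0]],"spin":[0,0,0,0,0,0,0,0,0,0]}'
cat > look.py <<'E'
import sys,pickle
from h import *
name=sys.argv[1]; s=env.state(); m=env.camera_model("wrist"); im=env.grab_frame("wrist")
cv2.imwrite(f"pics/{name}.png",im[:,:,::-1]); pickle.dump(m,open(f"pics/{name}.pkl","wb"))
print(s["time_s"],s["ee_pos"].round(1),s["ee_rot"].round(2))
E
python3 look.py w1
```

```text
time_s: 1.05
ee_pos: [354.9, 432.1, 213.7]
ee_rot: [-180.0, -0.0, 179.9]
force: [0.8, -0.7, 0.6]
gripper_width: 90.0
gripper_force: 0.0
time_s: 2.05
ee_pos: [588.9, 292.7, 165.1]
ee_rot: [-180.0, -0.1, 179.9]
force: [0.1, -0.4, -0.3]
gripper_width: 90.0
gripper_force: 0.0
2.05 [588.9 292.7 165.1] [-1.7999e+02 -1.0000e-01  1.7986e+02]
```

View pics/w1.png

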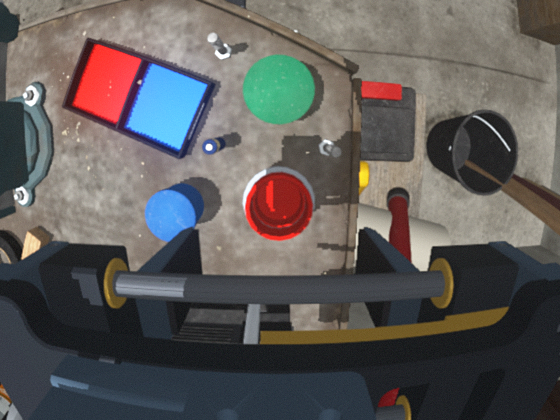

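The wrist view shows the red cup's rim centred near (279,205) with the caddy at upper left. The blue pot is at (174,211), bolt A at (328,148), bolt B at (219,45), the green pot at (279,88) and the battery at (210,146). I refine the positions by segmentation.

```bash
cat > fit.py <<'E'
import pickle
from h import *
from scipy.optimize import least_squares
def load(n): return cv2.imread(f"pics/{n}.png"),pickle.load(open(f"pics/{n}.pkl","rb"))
def mask(im,c):
    h=cv2.cvtColor(im,cv2.COLOR_BGR2HSV); H,S,V=cv2.split(h)
    if c=="red": k=((H<8)|(H>172))&(S>170)&(V>90)
    if c=="blue": k=(H>98)&(H<118)&(S>140)&(V>110)
    if c=="green": k=(H>60)&(H<90)&(S>120)&(V>60)
    return k.astype(np.uint8)
def blob(im,c,px,r=60):
    k=mask(im,c); n,l=cv2.connectedComponents(k)
    ys,xs=np.nonzero(l); i=np.argmin((xs-px[0])**2+(ys-px[1])**2); k=(l==l[ys[i],xs[i]]).astype(np.uint8)
    cs,_=cv2.findContours(k,cv2.RETR_EXTERNAL,cv2.CHAIN_APPROX_NONE); return max(cs,key=cv2.contourArea)
def circ(m,ct,z,r):
    h=cv2.convexHull(ct)[:,0]; p=np.array([onz(ray("wrist",q,m),z)[:2] for q in h])
    cam=ray("wrist",(0,0),m)[0][:2]; c=p.mean(0); out=None
    for _ in range(6):
        d=c-cam; d/=np.linalg.norm(d); q=p[(p-c)@d>-2]
        s=least_squares(lambda v:np.hypot(*(q-v[:2]).T)-v[2],[*c,r],loss="soft_l1"); c=s.x[:2]
    return s.x.round(1)
def rect(m,ct,z,shrink=0):
    p=np.array([onz(ray("wrist",q,m),z)[:2] for q in ct[:,0]],np.float32); return cv2.minAreaRect(p)
E
python3 - <<'E'
from fit import *
im,m=load("w1")
print("red",circ(m,blob(im,"red",(279,200)),64,30))
print("blue",circ(m,blob(im,"blue",(174,211)),50,26))
print("green",circ(m,blob(im,"green",(279,88)),45,32))
print("redbay",rect(m,blob(im,"red",(105,80)),5)); print("bluebay",rect(m,blob(im,"blue",(168,108)),5))
for n,px,z in(("A",(323,147),61),("B",(213,39),61),("batt",(208,147),51)): print(n,onz(ray("wrist",px,m),z).round(1))
k=cv2.resize(im[20:250,60:360],None,fx=2.6,fy=2.6,interpolation=cv2.INTER_CUBIC); cv2.imwrite("pics/w1c.png",k)
E
```

```text
red [587.  291.7  28.9]
blue [598.  188.2  25.6]
green [483.2 292.2  31.5]
redbay ((457.42218017578125, 98.94352722167969), (68.87674713134766, 77.2794189453125), 65.12980651855469)
bluebay ((491.5086364746094, 172.3772735595703), (70.99346160888672, 77.16240692138672), 65.17185974121094)
A [534.  329.8  61. ]
B [439.  236.7  61. ]
batt [533.9 229.5  51. ]
```

View pics/w1c.png

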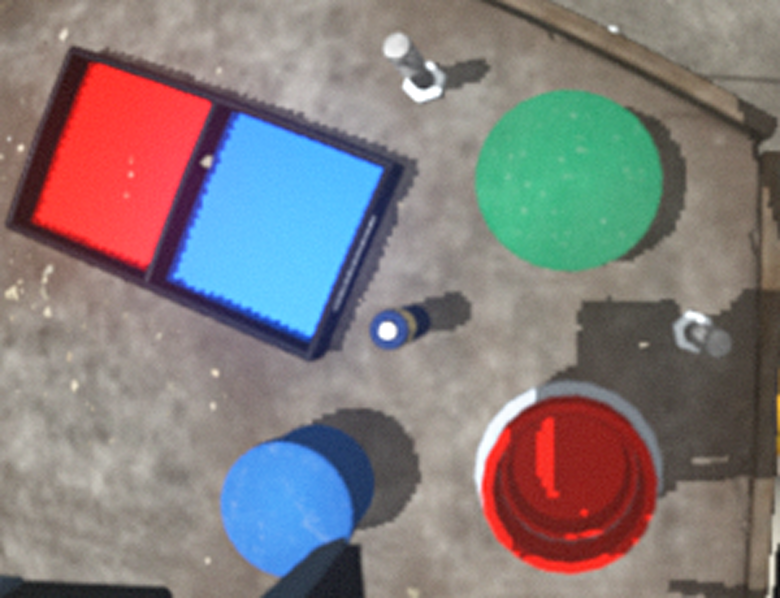

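The crop confirms the rim centre and the bay floors: red bay about (459,102) and blue bay about (492,173). Bolt A's tip is at crop (718,343) and bolt B's at (396,44). Now I descend and grip the red cup.

```bash
python3 -m jog '{"jaw":[90,90,90,90,90,90,90,90,90,90],"slide":[[0.04,-0.02,0.5],[0,0,0.8],[0,0,0.8],[0,0,0.8],[0,0,0.5],[0,0,0.3],[0,0,0.2],[0,0,0.06],[0,0,0],[0,0,0]],"spin":[0,0,0,0,0,0,0,0,0,0]}' 15
python3 -m jog '{"jaw":[76,70,67,65,63,61,59,57,55,55],"slide":[[0,0,0],[0,0,0],[0,0,0],[0,0,0],[0,0,0],[0,0,0],[0,0,0],[0,0,0],[0,0,0],[0,0,0]],"spin":[0,0,0,0,0,0,0,0,0,0]}' 15
```

```text
time_s: 3.1
ee_pos: [588.2, 292.9, 48.1]
ee_rot: [180.0, 0.1, 179.9]
force: [-0.3, 0.1, -0.1]
gripper_width: 90.3
gripper_force: 0.0
time_s: 4.1
ee_pos: [587.8, 292.6, 47.1]
ee_rot: [180.0, -0.0, 179.9]
force: [0.7, 0.4, -0.5]
gripper_width: 58.0
gripper_force: 15.0
```

```bash
python3 -m jog '{"jaw":[55,55,55,55,55,55,55,55,55,55],"slide":[[0,0,-0.1],[0,0,-0.2],[0,0,-0.3],[0,0,-0.4],[0,0,-0.4],[0,0,-0.6],[0,0,-0.6],[0,0,-0.6],[0,0,-0.3],[0,0,0]],"spin":[0,0,0,0,0,0,0,0,0,0]}' 15
python3 look.py w2; python3 - <<'E'
from h import *
im=env.grab_frame("side")[190:320,150:345,::-1]; w=cv2.imread("pics/w2.png")[60:320,100:420]
a=cv2.resize(im,(400,267),interpolation=cv2.INTER_CUBIC); b=cv2.resize(w,(400,325)); c=np.zeros((325,800,3),np.uint8); c[:267,:400]=a; c[:,400:]=b; cv2.imwrite("pics/c2.png",c)
E
```

```text
time_s: 5.1
ee_pos: [588.7, 293.0, 154.4]
ee_rot: [179.9, 0.2, 179.9]
force: [-0.0, -0.6, -1.3]
gripper_width: 57.8
gripper_force: 15.0
5.1 [588.7 293.  154.4] [179.9    0.21 179.94]
```

View pics/c2.png

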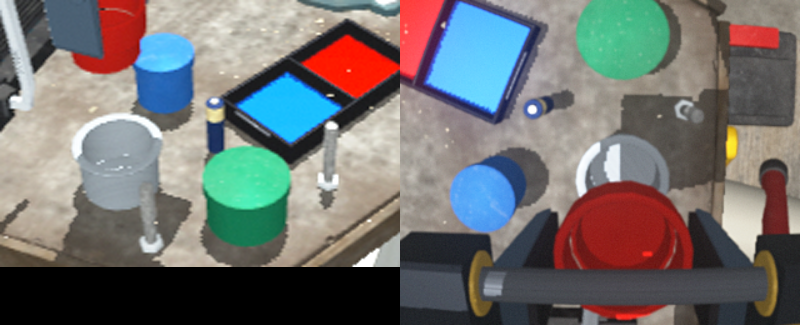

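The side and wrist crops show the red cup held level with the steel cup left standing in place. Next I carry it to the red bay at yaw 90.

```bash
python3 -m jog '{"jaw":[55,55,55,55,55,55,55,55,55,55],"slide":[[0.3,-0.4,0],[0.54,-0.8,0],[0.54,-0.8,0],[0.54,-0.8,0],[0.54,-0.8,0],[0.54,-0.8,0],[0.54,-0.8,0],[0.54,-0.8,0],[0.24,-0.35,0],[0,0,0]],"spin":[0,0,0,0,0,0,0,0,0,0]}' 15
python3 -m jog '{"jaw":[55,55,55,55,55,55,55,55,55,55],"slide":[[0,0,0],[0,0,0],[0,0,0],[0,0,0],[0,0,0],[0,0,0],[0,0,0],[0,0,0],[0,0,0],[0,0,0]],"spin":[1,1,1,1,1,1,1,1,1,1]}' 15
python3 -m jog '{"jaw":[55,55,55,55],"slide":[[0,0,0.7],[0,0,0.7],[0,0,0],[0,0,0]],"spin":[0.8,0.45,0,0]}' 15
python3 look.py w3
```

```text
time_s: 6.2
ee_pos: [456.9, 101.4, 151.7]
ee_rot: [-180.0, -0.1, 179.8]
force: [-0.0, -0.6, -0.4]
gripper_width: 58.1
gripper_force: 15.0
time_s: 7.2
ee_pos: [459.1, 103.5, 151.9]
ee_rot: [180.0, -0.0, 99.6]
force: [0.0, -0.3, -0.7]
gripper_width: 58.1
gripper_force: 15.0
time_s: 7.6
ee_pos: [458.7, 103.0, 110.1]
ee_rot: [-180.0, -0.0, 90.0]
force: [-0.5, 0.1, -1.2]
gripper_width: 58.5
gripper_force: 15.0
7.6 [458.7 103.  110.1] [-1.7999e+02 -2.0000e-02  9.0050e+01]
```

View pics/w3.png

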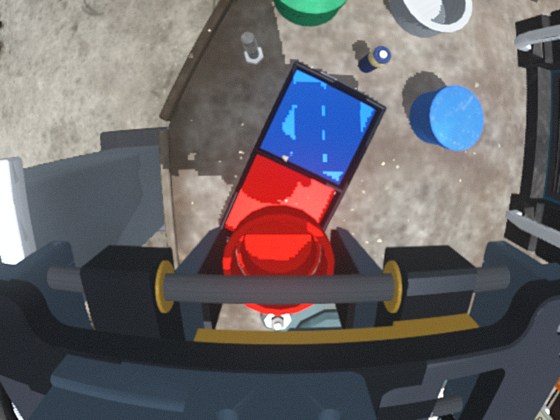

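The view shows the cup over the red bay at about (278,255), with the caddy's blue end corners at (295,62) and (384,107). I check the caddy pose from those corners.

```bash
python3 - <<'E'
from fit import *
im,m=load("w3")
a,b=[onz(ray("wrist",p,m),20)[:2] for p in((295,62),(384,107))]
d=b-a; print(a.round(1),b.round(1),np.linalg.norm(d),np.degrees(np.arctan2(d[1],d[0])))
u=np.array([np.cos(np.radians(65.1)),np.sin(np.radians(65.1))]); c=(a+b)/2-80*u; print(c,"red",c-39*u,"blue",c+39*u)
E
```

```text
[471.3 225.8] [544.7 192. ] 80.76464040681084 -24.728990036338125
[474.29905882 136.37647893] red [457.87866209 101.00176238] blue [490.71945554 171.75119549]
```

The red bay centre comes out at (458,101), so the cup is within 2 mm. I lower it.

```bash
python3 -m jog '{"jaw":[55,55,55,55,55,55,55,55,55,55],"slide":[[-0.05,0,0.4],[0,0,0.6],[0,0,0.6],[0,0,0.4],[0,0,0.2],[0,0,0.2],[0,0,0.1],[0,0,0.06],[0,0,0],[0,0,0]],"spin":[0,0,0,0,0,0,0,0,0,0]}' 15
python3 -m jog '{"jaw":[55,55,55,55],"slide":[[0,0,0.05],[0,0,0.03],[0,0,0],[0,0,0]],"spin":[0,0,0,0]}' 15
```

```text
time_s: 8.65
ee_pos: [458.3, 100.8, 33.7]
ee_rot: [180.0, -0.0, 89.9]
force: [1.2, -0.4, -0.3]
gripper_width: 58.4
gripper_force: 15.0
time_s: 9.05
ee_pos: [458.0, 100.8, 30.9]
ee_rot: [-180.0, -0.0, 89.9]
force: [-0.0, -0.7, -0.9]
gripper_width: 58.1
gripper_force: 15.0
```

```bash
python3 -m jog '{"jaw":[55,55,55],"slide":[[0,0,0.03],[0,0,0],[0,0,0]],"spin":[0,0,0]}' 15;  python3 -m jog '{"jaw":[55,55,55],"slide":[[0,0,0.03],[0,0,0],[0,0,0]],"spin":[0,0,0]}' 15 | grep -E "pos|force"
```

```text
time_s: 9.35
ee_pos: [458.1, 100.8, 30.1]
ee_rot: [180.0, -0.0, 89.9]
force: [0.4, 0.7, -0.2]
gripper_width: 58.0
gripper_force: 15.0
ee_pos: [458.1, 100.8, 30.1]
force: [-1.1, -0.9, 7.5]
gripper_force: 15.0
```

Contact at TCP z of about 30.1. I release, rise and look.

```bash
python3 -m jog '{"jaw":[60,63,67,72,76,76,76,76,76,76],"slide":[[0,0,0],[0,0,0],[0,0,0],[0,0,0],[0,0,-0.1],[0,0,-0.5],[0,0,-0.9],[0,0,-0.9],[0,0,-0.9],[0,0,-0.9]],"spin":[0,0,0,0,0,0,0,0,0,0]}' 15
python3 -m jog '{"jaw":[60,60,60,60],"slide":[[0.5,0,-0.3],[0.5,0,0],[0,0,0],[0,0,0]],"spin":[0,0,0,0]}'
python3 look.py w4
```

```text
time_s: 10.65
ee_pos: [457.8, 100.7, 156.4]
ee_rot: [180.0, -0.0, 89.9]
force: [0.5, 0.3, -0.3]
gripper_width: 76.1
gripper_force: 0.0
time_s: 11.05
ee_pos: [457.6, 130.5, 163.9]
ee_rot: [-180.0, 0.0, 90.0]
force: [-0.0, -0.2, 0.3]
gripper_width: 59.9
gripper_force: 0.0
11.05 [457.6 130.5 163.9] [-1.7996e+02  3.0000e-02  8.9990e+01]
```

View pics/w4.png

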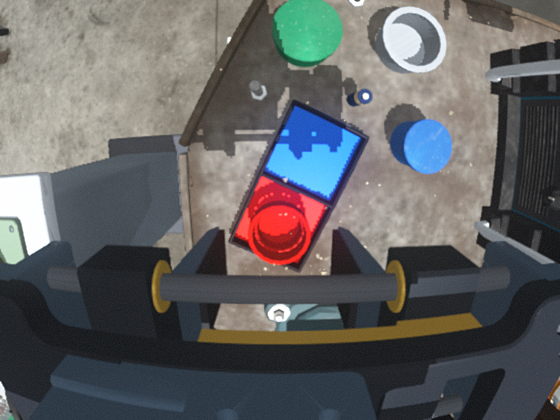

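The picture shows the red cup standing in the red bay at about (278,228), with bolt B at (258,88). I measure the rim and bolts from the wrist views.

```bash
python3 - <<'E'
from fit import *
im,m=load("w4"); im1,m1=load("w1")
h=cv2.cvtColor(im,cv2.COLOR_BGR2HSV)
cv2.imwrite("pics/w4c.png",np.hstack([cv2.resize(im[60:130,230:300],(395,395),interpolation=cv2.INTER_CUBIC),cv2.resize(im[185:275,235:325],(395,395),interpolation=cv2.INTER_CUBIC)]))
print("blue",circ(m,blob(im,"blue",(422,146)),50,26),onz(ray("wrist",(422,146),m),50))
for n,px in(("A",(336.2,151.9)),("B",(212.3,36.9))): print(n,onz(ray("wrist",px,m1),61).round(1))
E
```

```text
blue [597.8 187.4  25.3] [590.95067179 187.38545488  50.        ]
A [538.  341.3  61. ]
B [437. 236.  61.]
```

View pics/w4c.png

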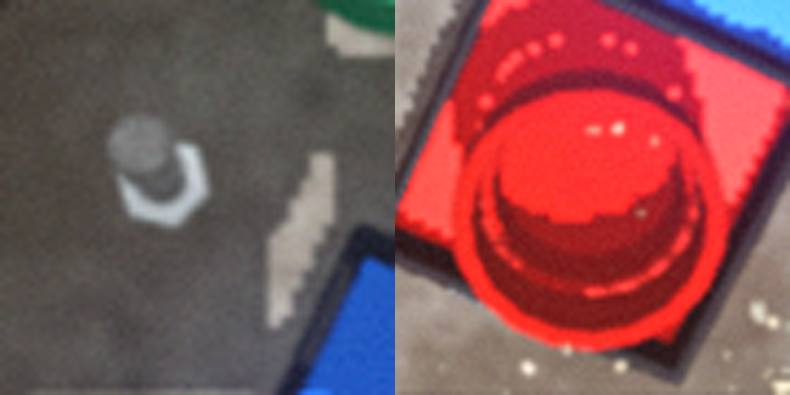

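The crop shows bolt B's tip at (255.2,85.3) and the red rim centre at (279.4,234.7) in w4, with the cup upright inside the bay. I work out both positions.

```bash
python3 - <<'E'
from fit import *
im,m=load("w4"); im1,m1=load("w1")
print("cup",onz(ray("wrist",(279.4,234.7),m),47),"B",onz(ray("wrist",(255.2,85.3),m),61), tri(ray("wrist",(255.2,85.3),m),ray("wrist",(212.3,36.9),m1)))
E
```

```text
cup [458.13961131 100.78269677  47.        ] B [437.96085227 235.67587284  61.        ] (array([437.58055388, 235.89239665,  61.5630544 ]), np.float64(0.5032666941089362))
```

The cup is at (458.1,100.8) and bolt B at (437.7,235.9) with its tip at z 61.6. I go and grip bolt B.

```bash
python3 -m jog '{"jaw":[45,45,45,45,45,45,45,45,45,45],"slide":[[0.7,-0.16,0],[0.9,-0.16,0],[0.9,-0.16,0],[0.7,-0.13,0.3],[0.31,-0.05,0.7],[0,0,0.7],[0,0,0.7],[0,0,0.6],[0,0,0.3],[0,0,0]],"spin":[0,0,0,0,0,0,0,0,0,0]}' 10
python3 -m jog '{"jaw":[40,40,40],"slide":[[0,0,0.4],[0,0,0.2],[0,0,0]],"spin":[0,0,0]}'
```

```text
time_s: 12.1
ee_pos: [437.5, 235.1, 63.9]
ee_rot: [-179.8, 0.1, 89.9]
force: [-0.1, -0.0, 0.4]
gripper_width: 44.9
gripper_force: 0.0
time_s: 12.4
ee_pos: [437.9, 235.8, 46.5]
ee_rot: [-179.9, 0.0, 89.9]
force: [0.7, 0.4, 0.0]
gripper_width: 39.9
gripper_force: 0.0
```

```bash
python3 -m jog '{"jaw":[40,40],"slide":[[0,0,0],[0,0,0]],"spin":[0,0]}'; python3 look.py w5
```

```text
time_s: 12.6
ee_pos: [438.6, 236.2, 47.5]
ee_rot: [180.0, -0.0, 89.9]
force: [-0.2, 0.3, 0.1]
gripper_width: 40.1
gripper_force: 0.0
12.6 [438.6 236.2  47.5] [ 1.7996e+02 -3.0000e-02  8.9940e+01]
```

View pics/w5.png

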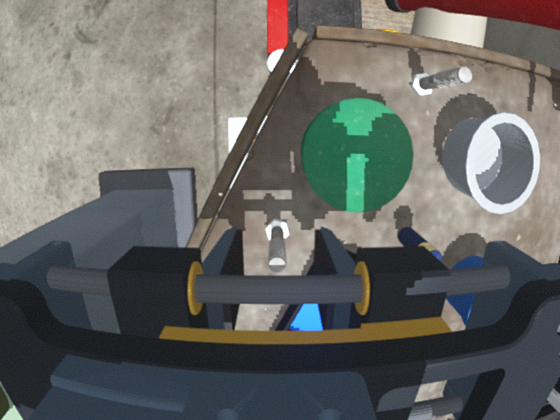

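The view shows bolt B at (278,245), centred between the fingertips at about (238,232) and (322,232). I grip it and lift.

```bash
python3 -m jog '{"jaw":[25,16,13,11,9,7,5,5,5,5],"slide":[[0,0,0.05],[0,0,0],[0,0,0],[0,0,0],[0,0,0],[0,0,0],[0,0,0],[0,0,0],[0,0,0],[0,0,-0.2]],"spin":[0,0,0,0,0,0,0,0,0,0]}' 12
python3 -m jog '{"jaw":[5,5,5,5,5],"slide":[[0,0,-0.4],[0,0,-0.6],[0,0,-0.6],[0,0,-0.2],[0,0,0]],"spin":[0,0,0,0,0]}' 12
```

```text
time_s: 13.65
ee_pos: [437.7, 235.8, 51.2]
ee_rot: [-179.9, 0.0, 89.9]
force: [0.4, -0.5, -1.2]
gripper_width: 8.1
gripper_force: 12.0
time_s: 14.15
ee_pos: [439.1, 236.4, 107.0]
ee_rot: [179.8, -0.1, 89.9]
force: [-0.8, -0.4, -1.4]
gripper_width: 8.5
gripper_force: 12.0
```

```bash
python3 -m jog '{"jaw":[5,5,5,5,5,5,5,5,5,5],"slide":[[-0.3,0.05,-0.3],[-0.7,0.1,0],[-0.8,0.1,0],[-0.8,0.1,0],[-0.8,0.1,0],[-0.8,0.1,0],[-0.5,0.08,0],[-0.16,0.02,0],[0,0,0],[0,0,0]],"spin":[0,0,0,0,0,0,0,0,0,0]}' 12
python3 -m jog '{"jaw":[5,5,5],"slide":[[0,0,0],[0,0,0],[0,0,0]],"spin":[0,0,0]}' 12
python3 -c "
from h import *
for i in range(4):
  s=env.state(); print(s['ee_pos'].round(1)); env.grab_frame('side')"
```

```text
time_s: 15.15
ee_pos: [457.5, 90.5, 114.5]
ee_rot: [-180.0, -0.0, 89.9]
force: [0.2, 0.1, -0.6]
gripper_width: 8.8
gripper_force: 12.0
time_s: 15.45
ee_pos: [457.6, 90.7, 114.6]
ee_rot: [-180.0, -0.0, 90.0]
force: [-0.8, -0.1, -1.1]
gripper_width: 8.8
gripper_force: 12.0
[457.6  90.7 114.6]
[457.6  90.6 114.6]
[457.6  90.5 114.6]
[457.6  90.5 114.6]
```

```bash
python3 -m jog '{"jaw":[5,5,5,5,5,5,5,5],"slide":[[0,0.01,0.3],[0,0,0.5],[0,0,0.5],[0,0,0.3],[0,0,0.2],[0,0,0.15],[0,0,0],[0,0,0]],"spin":[0,0,0,0,0,0,0,0]}' 12
python3 -m jog '{"jaw":[5,5,5],"slide":[[0,0,0.04],[0,0,0],[0,0,0]],"spin":[0,0,0]}' 12 | grep -E "pos|force"
python3 -m jog '{"jaw":[5,5,5],"slide":[[0,0,0.03],[0,0,0],[0,0,0]],"spin":[0,0,0]}' 12 | grep -E "pos|force"
```

```text
time_s: 16.45
ee_pos: [458.3, 90.3, 56.4]
ee_rot: [180.0, -0.0, 89.9]
force: [-0.7, -0.4, -0.5]
gripper_width: 8.6
gripper_force: 12.0
ee_pos: [458.1, 90.3, 55.2]
force: [-0.3, -0.5, -0.4]
gripper_force: 12.0
ee_pos: [457.9, 90.2, 54.0]
force: [-0.5, 0.6, 0.2]
gripper_force: 12.0
```

```bash
python3 -m jog '{"jaw":[5,5,5],"slide":[[0,0,0.02],[0,0,0],[0,0,0]],"spin":[0,0,0]}' 12 | grep -E "pos|force"
python3 -m jog '{"jaw":[5,5,5],"slide":[[0,0,0.02],[0,0,0],[0,0,0]],"spin":[0,0,0]}' 12 | grep -E "pos|force"
```

```text
ee_pos: [458.1, 90.3, 53.6]
force: [-0.5, 0.2, 1.7]
gripper_force: 12.0
ee_pos: [458.4, 90.3, 53.5]
force: [-0.7, -0.2, 7.2]
gripper_force: 12.0
```

Contact. I release, rise and go over bolt A, with the pads offset +7 mm in y so they clear the first bolt later.

```bash
python3 -m jog '{"jaw":[9,11,13,16,20,24,24,24,24,24],"slide":[[0,0,-0.03],[0,0,0],[0,0,0],[0,0,0],[0,0,0],[0,0,-0.1],[0,0,-0.4],[0,0,-0.8],[0,0,-0.9],[0,0,-0.9]],"spin":[0,0,0,0,0,0,0,0,0,0]}' 12
python3 -m jog '{"jaw":[40,40,40,40,40,40,40,40,40,40],"slide":[[0.6,0.2,0],[0.9,0.28,0],[0.9,0.28,0],[0.9,0.28,0],[0.9,0.28,0],[0.9,0.28,0],[0.9,0.28,0],[0.9,0.28,0],[0.9,0.28,0],[0.79,0.23,0]],"spin":[0,0,0,0,0,0,0,0,0,0]}'
python3 -m jog '{"jaw":[40,40,40,40,40,40,40],"slide":[[0,0,0.3],[0,0,0.7],[0,0,0.4],[0,0,0],[0,0,0],[0,0,0],[0,0,0]],"spin":[0,0,0,0,0,0,0]}'
python3 look.py w6; python3 - <<'E'
from h import *
a=cv2.resize(env.grab_frame("side")[190:320,230:360,::-1],(400,400),interpolation=cv2.INTER_CUBIC)
b=cv2.resize(cv2.imread("pics/w6.png")[130:330,180:380],(400,400),interpolation=cv2.INTER_CUBIC)
cv2.imwrite("pics/c6.png",np.hstack([a,b]))
E
```

```text
time_s: 18.65
ee_pos: [457.7, 90.2, 147.8]
ee_rot: [-180.0, -0.0, 89.9]
force: [0.6, 0.1, 0.2]
gripper_width: 24.0
gripper_force: 0.0
time_s: 19.65
ee_pos: [538.6, 349.2, 146.7]
ee_rot: [180.0, -0.0, 90.0]
force: [0.3, 0.2, 0.9]
gripper_width: 39.8
gripper_force: 0.0
time_s: 20.35
ee_pos: [538.9, 347.9, 105.8]
ee_rot: [179.9, -0.1, 89.9]
force: [-0.1, 0.4, -0.3]
gripper_width: 40.1
gripper_force: 0.0
20.35 [538.9 347.9 105.8] [ 1.7991e+02 -6.0000e-02  8.9920e+01]
```

View pics/c6.png

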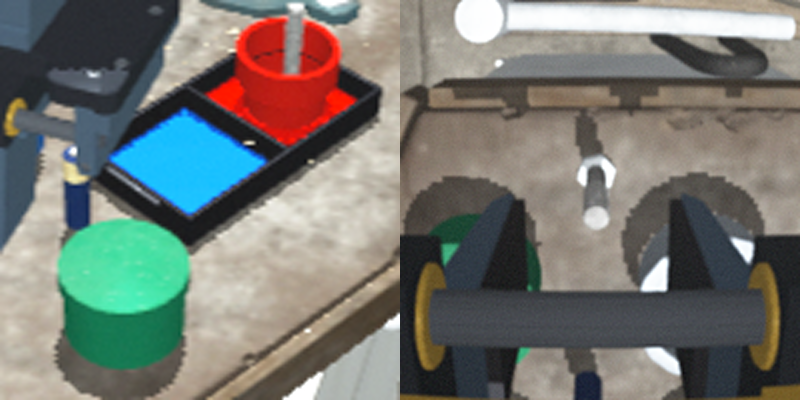

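The side crop shows the first bolt upright in the red cup, rising from (292,75) to (296,8). The wrist crop shows bolt A's tip between the fingers, at w6 pixel (278.5,238.5).

```bash
python3 - <<'E'
from fit import *
_,m=load("w6"); _,m1=load("w1"); print(onz(ray("wrist",(278.5,238.5),m),61.3), tri(ray("wrist",(278.5,238.5),m),ray("wrist",(336.2,151.9),m1)), env.state()["ee_pos"])
E
```

```text
[538.63084706 341.10763857  61.3       ] (array([538.32484899, 341.16892649,  61.32822818]), np.float64(0.30964604356849174)) [538.66709731 347.95789851 105.54591058]
```

```bash
python3 -m jog '{"jaw":[40,40,40,40,40,40,30,16,13,11],"slide":[[0,0,0.3],[0,0,0.6],[0,0,0.6],[0,0,0.3],[0,0,0.2],[0,0,0],[0,0,0],[0,0,0],[0,0,0],[0,0,0]],"spin":[0,0,0,0,0,0,0,0,0,0]}' 12
python3 -m jog '{"jaw":[9,7,5,5,5,5,5,5,5,5],"slide":[[0,0,0],[0,0,0],[0,0,0],[0,0,0],[0,0,-0.2],[0,0,-0.6],[0,0,-0.8],[0,0,-0.7],[0,0,0],[0,0,0]],"spin":[0,0,0,0,0,0,0,0,0,0]}' 12
```

```text
time_s: 21.45
ee_pos: [538.6, 348.0, 45.3]
ee_rot: [180.0, -0.0, 89.9]
force: [-0.5, 0.4, 0.6]
gripper_width: 12.1
gripper_force: 0.0
time_s: 22.45
ee_pos: [538.1, 347.8, 113.6]
ee_rot: [180.0, -0.0, 89.9]
force: [-0.2, -0.3, -1.3]
gripper_width: 8.8
gripper_force: 12.0
```

```bash
python3 -m jog '{"jaw":[5,5,5,5,5,5,5,5,5,5],"slide":[[-0.3,-0.1,-0.3],[-0.8,-0.29,0],[-0.9,-0.3,0],[-0.9,-0.3,0],[-0.9,-0.3,0],[-0.9,-0.3,0],[-0.9,-0.3,0],[-0.9,-0.3,0],[-0.8,-0.3,0],[-0.36,-0.28,0]],"spin":[0,0,0,0,0,0,0,0,0,0]}' 12
python3 -m jog '{"jaw":[5,5,5,5],"slide":[[0,0,0],[0,0,0],[0,0,0],[0,0,0]],"spin":[0,0,0,0]}' 12
```

```text
time_s: 23.45
ee_pos: [453.3, 116.1, 122.2]
ee_rot: [-179.9, 0.0, 89.8]
force: [-0.4, 0.5, -0.2]
gripper_width: 8.2
gripper_force: 12.0
time_s: 23.85
ee_pos: [455.5, 119.0, 122.7]
ee_rot: [180.0, -0.0, 90.0]
force: [-0.5, -0.4, -0.5]
gripper_width: 8.6
gripper_force: 12.0
```

```bash
python3 -m jog '{"jaw":[5,5,5,5],"slide":[[-0.02,0.09,0.2],[0,0,0],[0,0,0],[0,0,0]],"spin":[0,0,0,0]}' 12
python3 -m jog '{"jaw":[5,5,5,5,5,5,5,5],"slide":[[0,0,0.3],[0,0,0.5],[0,0,0.5],[0,0,0.3],[0,0,0.2],[0,0,0.15],[0,0,0],[0,0,0]],"spin":[0,0,0,0,0,0,0,0]}' 12
python3 -m jog '{"jaw":[5,5,5],"slide":[[0,0,0.06],[0,0,0],[0,0,0]],"spin":[0,0,0]}' 12 | grep -E "pos|force"
```

```text
time_s: 24.25
ee_pos: [457.7, 117.6, 116.6]
ee_rot: [-180.0, -0.0, 89.9]
force: [0.1, 0.3, 0.2]
gripper_width: 8.5
gripper_force: 12.0
time_s: 25.05
ee_pos: [458.0, 117.6, 58.5]
ee_rot: [180.0, -0.0, 89.9]
force: [-1.2, -1.0, 0.2]
gripper_width: 8.4
gripper_force: 12.0
ee_pos: [457.8, 117.6, 56.6]
force: [-0.2, -0.8, -0.8]
gripper_force: 12.0
```

```bash
python3 -m jog '{"jaw":[5,5,5],"slide":[[0,0,0.05],[0,0,0],[0,0,0]],"spin":[0,0,0]}' 12 | grep -E "pos|force"
python3 -m jog '{"jaw":[5,5,5],"slide":[[0,0,0.04],[0,0,0],[0,0,0]],"spin":[0,0,0]}' 12 | grep -E "pos|force"
python3 -m jog '{"jaw":[5,5,5],"slide":[[0,0,0.03],[0,0,0],[0,0,0]],"spin":[0,0,0]}' 12 | grep -E "pos|force"
```

```text
ee_pos: [457.7, 117.5, 54.9]
force: [-0.5, 0.5, 0.4]
gripper_force: 12.0
ee_pos: [457.7, 117.5, 53.7]
force: [-1.1, -0.8, -0.5]
gripper_force: 12.0
ee_pos: [457.9, 117.6, 53.0]
force: [-0.3, 1.4, 1.9]
gripper_force: 12.0
```

Contact near z 53. I release, rise, turn to yaw 180 and go over the blue pot.

```bash
python3 -m jog '{"jaw":[9,11,13,16,20,24,24,24,24,24],"slide":[[0,0,-0.03],[0,0,0],[0,0,0],[0,0,0],[0,0,0],[0,0,-0.1],[0,0,-0.4],[0,0,-0.8],[0,0,-0.9],[0,0,-0.9]],"spin":[0,0,0,0,0,0,0,0,0,0]}' 12
python3 -m jog '{"jaw":[85,85,85,85,85,85,85,85,85,85],"slide":[[0,0,-0.4],[0,0,0],[0,0,0],[0,0,0],[0,0,0],[0,0,0],[0,0,0],[0,0,0],[0,0,0],[0,0,0]],"spin":[-1,-1,-1,-1,-1,-1,-1,-1,-1,-1]}'
python3 -m jog '{"jaw":[85,85,85,85,85,85,85,85,85,85],"slide":[[0,0,0],[0,0,0],[-0.7,0.35,0],[-0.7,0.35,0],[-0.9,0.45,0],[-0.9,0.45,0],[-0.9,0.45,0],[-0.58,0.28,0],[0,0,0],[0,0,0]],"spin":[-0.8,-0.45,0,0,0,0,0,0,0,0]}'
python3 look.py w7; python3 - <<'E'
from fit import *
im,m=load("w7")
# find blue pot blob near predicted image centre of pot top
T=np.array(m["camera_from_world"]); q=F@(T[:3,:3]@np.array([598.3,187.6,50])+T[:3,3]); t=np.arctan2(np.hypot(q[0],q[1]),q[2]); e=q[:2]/np.hypot(q[0],q[1])
px=(m["cx"]+m["fx"]*t*e[0],m["cy"]+m["fy"]*t*e[1]); print(px,circ(m,blob(im,"blue",px),50,26))
E
```

```text
time_s: 27.25
ee_pos: [457.5, 117.5, 147.8]
ee_rot: [-180.0, 0.0, 89.9]
force: [0.2, 0.4, -0.4]
gripper_width: 23.8
gripper_force: 0.0
time_s: 28.25
ee_pos: [457.6, 117.5, 158.9]
ee_rot: [180.0, 0.0, 170.3]
force: [0.2, -0.4, 0.3]
gripper_width: 84.8
gripper_force: 0.0
time_s: 29.25
ee_pos: [597.5, 187.1, 158.3]
ee_rot: [-180.0, -0.1, 179.9]
force: [-0.5, -0.1, 0.1]
gripper_width: 85.0
gripper_force: 0.0
29.25 [597.5 187.1 158.3] [-1.7997e+02 -9.0000e-02  1.7995e+02]
(np.float64(279.9582651455967), np.float64(209.21422878664276)) [598.2 187.3  25.2]
```

The blue pot is at (598.2,187.3), directly below the tool. I descend, grip and lift.

```bash
python3 -m jog '{"jaw":[85,85,85,85,85,85,85,85,85,85],"slide":[[-0.02,0,0.4],[0,0,0.8],[0,0,0.9],[0,0,0.9],[0,0,0.6],[0,0,0.4],[0,0,0.2],[0,0,0.16],[0,0,0],[0,0,0]],"spin":[0,0,0,0,0,0,0,0,0,0]}' 15
python3 -m jog '{"jaw":[75,67,62,59,57,55,53,51,48,48],"slide":[[0,0,0],[0,0,0],[0,0,0],[0,0,0],[0,0,0],[0,0,0],[0,0,0],[0,0,0],[0,0,0],[0,0,0]],"spin":[0,0,0,0,0,0,0,0,0,0]}' 15
python3 -m jog '{"jaw":[47,47,47,47,47,47,47,47,47,47],"slide":[[0,0,0],[0,0,0],[0,0,-0.2],[0,0,-0.5],[0,0,-0.8],[0,0,-0.9],[0,0,-0.9],[0,0,-0.7],[0,0,0],[0,0,0]],"spin":[0,0,0,0,0,0,0,0,0,0]}' 15
```

```text
time_s: 30.3
ee_pos: [599.3, 187.5, 28.7]
ee_rot: [180.0, 0.1, 179.9]
force: [-1.5, 0.7, 1.0]
gripper_width: 85.3
gripper_force: 0.0
time_s: 31.3
ee_pos: [598.8, 187.4, 28.0]
ee_rot: [180.0, 0.0, 179.9]
force: [0.3, 0.4, 0.3]
gripper_width: 51.7
gripper_force: 15.0
time_s: 32.3
ee_pos: [598.4, 187.1, 147.8]
ee_rot: [-180.0, -0.0, 179.9]
force: [-0.1, 0.1, -1.9]
gripper_width: 51.4
gripper_force: 15.0
```

```bash
python3 -m jog '{"jaw":[47,47,47,47,47,47,47,47,47,47],"slide":[[0.4,-0.06,0],[0.8,-0.1,0],[0.9,-0.12,0],[0.8,-0.12,0],[0.5,-0.06,0],[0.17,-0.03,0],[0,0,0],[0,0,0],[0,0,0],[0,0,0]],"spin":[0,0,0,0,0,0,0,1,1,1]}' 15
python3 -m jog '{"jaw":[47,47,47,47,47,47,47,47,47,47],"slide":[[0,0,0],[0,0,0],[0,0,0],[0,0,0],[0,0,0],[0,0,0],[0,0,0],[0,0,0],[0,0,0],[0,0,0]],"spin":[1,1,1,1,1,1,1,0.8,0.45,0]}' 15
python3 -m jog '{"jaw":[47,47,47,47,47,47],"slide":[[0,0,0.5],[0,0,0.7],[0,0,0.5],[0,0,0],[0,0,0],[0,0,0]],"spin":[0,0,0,0,0,0]}' 15
```

```text
time_s: 33.3
ee_pos: [492.6, 172.8, 147.3]
ee_rot: [-180.0, -0.0, 155.6]
force: [0.1, 0.3, -1.0]
gripper_width: 51.6
gripper_force: 15.0
time_s: 34.3
ee_pos: [492.5, 172.7, 147.3]
ee_rot: [-180.0, 0.0, 89.9]
force: [-0.5, -0.3, -0.6]
gripper_width: 51.8
gripper_force: 15.0
time_s: 34.9
ee_pos: [492.6, 173.0, 97.7]
ee_rot: [179.9, -0.0, 90.0]
force: [-0.5, 0.8, -2.1]
gripper_width: 51.6
gripper_force: 15.0
```

Now lower to about z 34 (62 mm more), then feel for the floor.

```bash
python3 -m jog '{"jaw":[47,47,47,47,47,47,47,47,47],"slide":[[0,-0.03,0.3],[0,0,0.5],[0,0,0.5],[0,0,0.3],[0,0,0.2],[0,0,0.15],[0,0,0.1],[0,0,0],[0,0,0]],"spin":[0,0,0,0,0,0,0,0,0]}' 15
python3 -m jog '{"jaw":[47,47,47],"slide":[[0,0,0.05],[0,0,0],[0,0,0]],"spin":[0,0,0]}' 15 | grep -E "pos|force"
python3 -m jog '{"jaw":[47,47,47],"slide":[[0,0,0.03],[0,0,0],[0,0,0]],"spin":[0,0,0]}' 15 | grep -E "pos|force"
```

```text
time_s: 35.8
ee_pos: [491.0, 172.8, 35.8]
ee_rot: [180.0, -0.0, 89.9]
force: [-0.3, 0.2, -0.9]
gripper_width: 51.3
gripper_force: 15.0
ee_pos: [490.8, 172.7, 34.1]
force: [-0.8, 0.3, -0.9]
gripper_force: 15.0
ee_pos: [490.7, 172.7, 33.0]
force: [0.6, 0.3, -1.0]
gripper_force: 15.0
```

```bash
python3 -m jog '{"jaw":[47,47,47],"slide":[[0,0,0.03],[0,0,0],[0,0,0]],"spin":[0,0,0]}' 15 | grep -E "pos|force"
python3 -m jog '{"jaw":[47,47,47],"slide":[[0,0,0.03],[0,0,0],[0,0,0]],"spin":[0,0,0]}' 15 | grep -E "pos|force"
```

```text
ee_pos: [490.8, 172.7, 32.9]
force: [-0.9, -0.6, 4.7]
gripper_force: 15.0
ee_pos: [490.8, 172.7, 32.8]
force: [-3.3, -0.8, 11.7]
gripper_force: 15.0
```

Floor felt. I release, rise well clear and check everything in one composite.

```bash
python3 -m jog '{"jaw":[52,54,57,61,65,70,72,72,72,72],"slide":[[0,0,-0.05],[0,0,0],[0,0,0],[0,0,0],[0,0,0],[0,0,-0.1],[0,0,-0.5],[0,0,-0.9],[0,0,-0.9],[0,0,-0.9]],"spin":[0,0,0,0,0,0,0,0,0,0]}' 15
python3 -m jog '{"jaw":[72,72,72,72,72,72,72],"slide":[[0.5,0,-0.9],[0.9,0,-0.5],[0.9,0,0],[0.9,0,0],[0,0,0],[0,0,0],[0,0,0]],"spin":[0,0,0,0,0,0,0]}'
python3 look.py w8; python3 - <<'E'
from h import *
a=cv2.resize(env.grab_frame("side")[180:325,165:365,::-1],(400,290),interpolation=cv2.INTER_CUBIC)
s=cv2.resize(env.grab_frame("scene")[140:285,210:350,::-1],(400,300),interpolation=cv2.INTER_CUBIC)
b=cv2.resize(cv2.imread("pics/w8.png")[0:300,150:500],(400,343),interpolation=cv2.INTER_CUBIC)
c=np.zeros((590,800,3),np.uint8); c[:290,:400]=a; c[290:,:400]=s; c[:343,400:]=b; cv2.imwrite("pics/c8.png",c)
E
```

```text
time_s: 38.0
ee_pos: [490.6, 172.7, 132.9]
ee_rot: [-180.0, -0.0, 89.9]
force: [-0.3, 0.4, 0.5]
gripper_width: 71.5
gripper_force: 0.0
time_s: 38.7
ee_pos: [490.6, 267.8, 173.6]
ee_rot: [-180.0, 0.0, 89.9]
force: [-0.6, 0.6, -0.0]
gripper_width: 71.9
gripper_force: 0.0
38.7 [490.6 267.8 173.6] [-1.7997e+02  4.0000e-02  8.9910e+01]
```

View pics/c8.png

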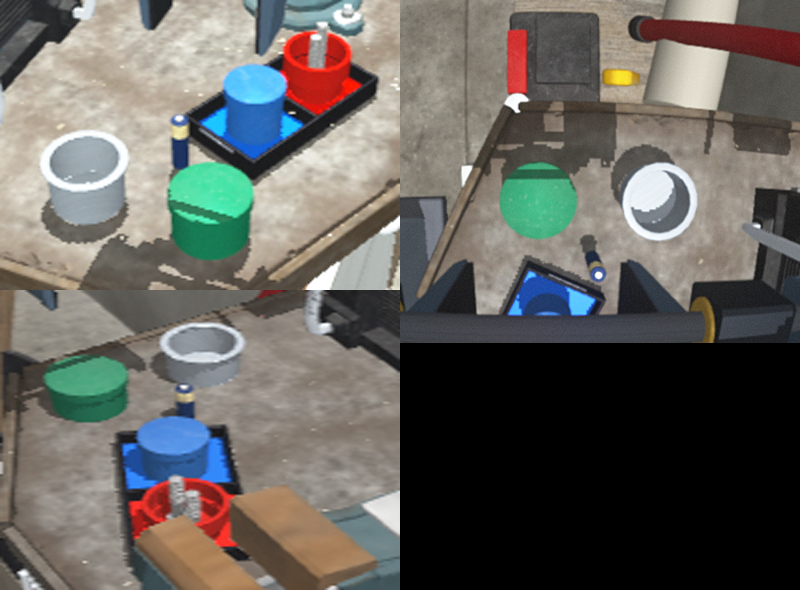

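The composite shows the red cup in its bay with both bolts standing in it (side crop (318,45)). The blue pot is upright in the blue bay (side crop (255,105)), and the steel cup, green pot and battery are standing where they were. The gripper is clear, so I hand in.

```bash
python3 -c "
from workcell import env
print(env.job_done())"
```

```text
the job is handed in; nothing more can be done
None
```

The kit is made up and handed in at about 39 s: the red cup stands in the red bay with both bolts in it heads down, the blue pot stands in the blue bay, and the steel cup, green pot and battery are still in place; the hand-in returned no verdict.

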